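# Dock the filter module and set the wheel valve two turns open

## Task

Slide the loose filter module along its rails until it butts flush against the steel valve block, with no gap left. Then turn the red valve wheel by its spinner handle clockwise (seen from above) until it is closed against its stop, and back it off exactly two full turns counter-clockwise. Finish there still gripping the black spinner handle firmly in the gripper, and leave the other glassware and tools where they stand.

Things in the scene. Friction and masses are not known exactly. Their poses are not given: they have to be found in the camera images.
- manifold: fixed filter manifold: aluminium deck plate 126 x 310 mm, 12 mm thick, on the bench; steel valve block at its +y end, open docking bay (y = 0 to -175 mm) at its -y end between two guide rails along y (inner faces 86 mm apart, tops at z = 24 mm). Origin: deck's underside (z = 0, bench level) below the middle of the block's mating face, which looks to -y. z up; turned about vertical
- dock (a point): middle of the valve block's mating face, 42 mm above the bench; the block is 100 mm wide (x), reaches 120 mm from here along the manifold's +y and up to 72 mm above the bench. Axes as the manifold's
- module_fin (a point): centre of the green grip fin (16 mm thick in x, 56 long in y, 44 high) on the loose beige filter module; module body 80 mm wide (x), 110 long (y), 55 high, its top 22 mm below this point; about 0.55 kg. On the deck between the rails (3 mm play a side), 20 to 55 mm short of the block, axes about as the manifold's; it slides along +y. Flush: this point at (0, -60, 89) mm in the manifold's frame
- module_face (a point): middle of the module's end face that looks to the valve block (module's +y points out of it), 60 mm ahead (+y) of the fin's centre and 30 mm above the module's underside. Flush when at y = 0 in the manifold's frame
- wheel_axis (a point): point on the vertical axis of the red valve wheel, at mid-height of its spinner handle; (0, 65, 137) mm in the manifold's frame. Rim: mean radius 50 mm, bar 12 mm thick, top 27 mm below this point; three spokes; hub top 22 mm below this point. Its axes turn with the wheel: -x points from the axis to the handle
- handle_grip (a point): middle of the black spinner handle: upright cylinder, 22 mm in diameter, 50 mm high (25 mm above and below this point), on the wheel's rim 50 mm from the wheel axis. It spins freely on its own pin, so a gripper that holds it can carry it round the circle without turning itself. Below its foot is the rim with a steel boss
- spinner: the same black spinner handle; origin at the centre of its foot, 25 mm below point handle_grip
- valve_wheel (a joint): turn of the valve wheel, rad: 0 = closed on its solid stop; grows counter-clockwise seen from above as it opens (6.283 a turn, up to 3.5 turns). At 0 and each full turn the handle lies on the manifold's -x side of the wheel axis. Starts 0.4 to 1.2 turns open. Steady light friction of 0.08 N m (under 2 N at the handle); stays where it is left
- vial: capped vial, 28 mm across, 45 mm tall, bystander beside the manifold (on its +x side); origin under its centre
- wrench: flat spanner 150 mm long lying on the bench, bystander; origin under its middle
- amber_bottle: amber bottle, 86 mm across, 170 mm tall, bystander; origin under its centre
- clear_bottle: clear bottle, 86 mm across, 170 mm tall, bystander; origin under its centre
- flask: green-tinted conical flask, 84 mm across, 122 mm tall, bystander; origin under its centre
- beaker: glass beaker, 66 mm across, 85 mm tall, bystander; origin under its centre
- tin: flat round yellow tin, 44 mm across, 28 mm tall, bystander beside the manifold (on its -x side); origin under its centre

How it is judged:
On the way, in this order (a step that is already met when the one before it is completed fails the run):
1. the filter module stands flush against the valve block, no gap (y of module_face in the frame of manifold above -0.0025 m and z of module_face in the frame of manifold below 0.046 m and angle between the y axis of module_face and the y axis of manifold, either way round below 0.04 rad), for 0.2 s.
2. the valve wheel is closed against its stop (value of joint valve_wheel below 0.08 rad), for 0.15 s.
At the end, for the whole second after the job is handed in: the module is flush against the valve block (gap under 2.5 mm, square within 0.04 rad, seated on the deck); the wheel stands still two turns from its stop (12.57 rad, within 0.2 rad); the fingers grip the spinner handle with more than 3 N (all of step 1 and value of joint valve_wheel between 12.366 and 12.766 rad and not (velocity of joint valve_wheel above 0.1 rad/s) and velocity of joint valve_wheel above -0.1 rad/s and contact force between the fingers and spinner above 3 N); the arm keeps its last pose, push and grip.
It fails at once if a bystander (vial, spanner, bottle, flask, beaker or tin) is pushed or knocked more than 30 mm from its place (distance of any of vial, wrench, amber_bottle, clear_bottle, flask, beaker, tin from where it was at the start of the episode above 0.03 m).
It also fails if it takes over 72 s, if anything falls off the work surface, if the arm or the gripper's body presses on something with over 40 N, if the wrist force passes 120 N, or if a joint passes its speed limit or range.

## Robot

A 6-joint arm with a two-finger parallel gripper is mounted at the origin on the work surface. World frame = base frame: x ahead of the robot, y to its left, z up, the work surface at z = 0. Lengths are in m, angles in rad, forces in N, time in s.
With the tool pointing down it reaches from about 0.275 to 0.875 m from the base axis. Payload 12.5 kg.
Tool frame: the origin (TCP) lies at the very end of the fingers, on their centre line; the grasp point (between the pads) lies 19 mm behind it; x points along the fingers, y is the direction in which the jaws open and shut, and the axes are right-handed (so a half turn about x gives the same grasp; the last joint's range is limited). The gripper opens to 85 mm and grips with 20 to 120 N. Pads are 22 mm wide; open, the fingers measure 114 mm over their backs; the gripper's body (76 mm by 85 mm) begins 54 mm behind the grasp point. The pads swing forward as they close: fully open they stand 13 mm farther back than shut.
Start: joints at [-1.366, 0.351, 1.652, -0, 1.139, -0.085], TCP at [0.157, -0.527, 0.231] pointing down, gripper open.
Joint ranges: [-2.75, 2.75], [-0.79, 2.1], [0.01, 2.65], [-1.57, 4.71], [0.07, 3.14], [-2.87, 2.87]. Speed limits (rad/s): [2.22, 2.22, 2.79, 3.14, 3.14, 3.14].

## Interface

Orientations are given as a 3x3 rotation matrix whose columns are the frame's x, y, z axes.
In Python, from bench import manip gives the robot as it stands. Calls block until the motion is done:
- manip.move_ptp(position, orientation): joint-space move of the TCP to a pose.
- manip.move_l(position, attitude=None, max_speed=0.15): straight line of the TCP; attitude=None keeps the orientation; max_speed is the mean speed in m/s.
- manip.move_j(angles): joint-space move.
- manip.set_gripper(opening, effort=None): opening from 0.0 (shut) to 1.0 (fully open); effort is the grip in N (None keeps the last); returns when the fingers have stopped.
- manip.dwell(seconds).
- manip.inverse_kinematics(position, orientation): joint angles nearest the present ones, or None.
- manip.grab_frame(name): name is "scene" or "top" or "wrist"; returns (picture, depth): 400x640x3 uint8, red, green, blue; 400x640 float32, m along the optical axis (not along the pixel's ray), 0 where there is no reading.
- manip.get_calibration(name): a dict with "camera_matrix" (3x3 intrinsics, pixels), "k1" (the pictures are not rectified: a ray, as slopes to the right and down, at radius r is drawn at 1 + k1 r^2 times it, then the intrinsics apply), "R" (3x3) and "t" (3): a world point X has camera coordinates R X + t. Camera axes: x right, y down, z forward; pixel columns grow to the right and rows downward; lengths in m; the calibration is good to about 2 mm. A picture is of the moment at which its call begins: read the wrist's pose just before it. get_calibration takes no time and is no camera call; for the wrist camera it gives the pose at the moment of the call.
A pose or a line that the arm cannot do raises manip.Unreachable and nothing moves.
- manip.sign_off(): hands the job in, once; it reports no verdict.
Trained networks look in the newest picture that a camera, given by its name, has taken for a name from the list of things; names that differ only in an ending like _2 or _b are one class to them, and where a whole thing is asked for, a point or a joint stands for the part that bears it (a point fixed in the world has none). Each returns a list of dicts, best first, with "confidence" (0 to 1); they miss things now and then, are a little off and sometimes report something else, mostly with a low value. They report only what shows in the picture. A call takes as long as a camera call.
- manip.look_for(camera, name): "at" ([x, y, z] in m, in world coordinates, good to about 4 mm: the middle of the surface that is visible of it).
Readings, each from a call of its own:
- manip.current_time(): time.
- manip.current_qpos(): joint angles.
- manip.current_joint_vel(): joint speeds.
- manip.current_joint_torque(): joint torques, N m.
- manip.current_ee_pos(): TCP position.
- manip.current_tcp_rot(): TCP orientation.
- manip.current_force(): force on the tool from outside, world axes, zero at the start.
- manip.current_ft_torque(): the same for the moment, N m.
- manip.current_grip_width(): opening from 0.0 (shut) to 1.0 (fully open).
Only numpy, scipy, OpenCV 4.12 (cv2) and the standard library are available. Lean on these libraries where they do the work, as an engineer would, in place of code of your own. Each camera call takes 0.05 s, during which the arm holds its last target.

## Working session

There is one attempt and no reset: what is moved stays moved. The work goes in short steps, each a Python script; the robot and the scene stay as the last script left them, time stands still between calls to the robot, and variables do not carry over. Pictures are saved under pics/ and viewed, and the job is handed in when it is done.

```bash
mkdir -p pics; ls; cat > h.py <<'E'
import numpy as np, cv2
from bench import manip as m
def snap(cam,fn):
    p,d=m.grab_frame(cam); cv2.imwrite('pics/'+fn,cv2.cvtColor(p,cv2.COLOR_RGB2BGR)); np.save('pics/'+fn[:-4]+'.npy',d); return p,d
E
python3 - <<'E'
from h import *
for c in ['scene','top']:
    snap(c,c+'0.png')
    for n in ['manifold','module_fin','module_face','handle_grip','wheel_axis','valve_wheel','dock','vial','wrench','tin','amber_bottle','clear_bottle','flask','beaker']:
        try: print(c,n,[(np.round(r['at'],3).tolist(),round(r['confidence'],2)) for r in m.look_for(c,n)][:2])
        except Exception as e: print(n,e)
print(m.current_time())
E
```

```text
pics
scene manifold []
scene module_fin []
scene module_face []
scene handle_grip []
scene wheel_axis []
scene valve_wheel [([0.623, -0.458, 0.17], 0.67)]
scene dock []
scene vial []
scene wrench [([0.453, -0.404, 0.068], 0.72)]
scene tin []
scene amber_bottle []
scene clear_bottle [([0.624, -0.457, 0.17], 0.69)]
scene flask []
scene beaker [([0.453, -0.405, 0.069], 0.95)]
top manifold [([0.584, 0.0, 0.04], 0.8), ([0.573, 0.048, 0.105], 0.39)]
top module_fin []
top module_face [([0.63, -0.114, 0.072], 0.77)]
top handle_grip [([0.601, 0.074, 0.16], 0.63), ([0.782, -0.027, 0.007], 0.49)]
top wheel_axis [([0.57, 0.048, 0.104], 0.81)]
top valve_wheel [([0.572, 0.051, 0.106], 0.72)]
top dock [([0.603, 0.075, 0.163], 0.37)]
top vial [([0.733, -0.053, 0.026], 0.63)]
top wrench [([0.78, -0.03, 0.007], 0.81), ([0.621, -0.429, 0.113], 0.57)]
top tin [([0.469, -0.064, 0.029], 0.53)]
top amber_bottle [([0.401, 0.44, 0.117], 0.71)]
top clear_bottle [([0.618, -0.425, 0.114], 0.73), ([0.605, 0.074, 0.163], 0.38)]
top flask [([0.646, 0.416, 0.05], 0.78)]
top beaker [([0.452, -0.417, 0.049], 0.75)]
1.5
```

View pics/top0.png

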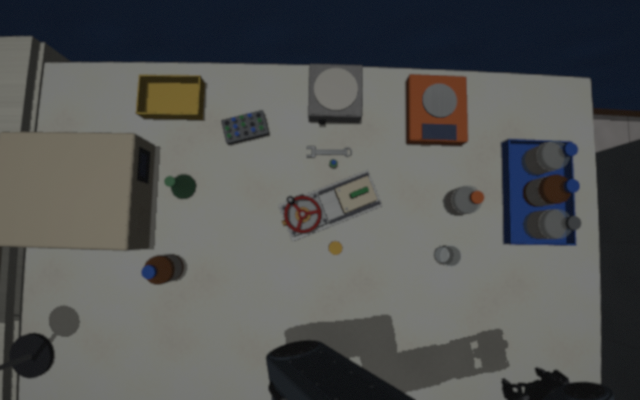

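View pics/scene0.png

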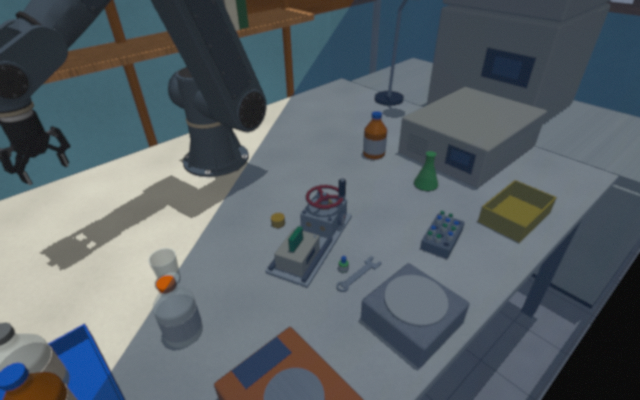

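The top view shows the manifold centred near (330,205). The wheel is on the left with its handle at about (290,200), and the module is on the right. I'll look closer with the wrist camera.

```bash
python3 - <<'E'
from h import *
R=m.current_tcp_rot(); print(np.round(R,3)); c=m.get_calibration('wrist'); print(c['camera_matrix'],c['k1'])
print('cam in tool',np.round(R.T@(-c['R'].T@c['t']-m.current_ee_pos()),3), np.round(R.T@c['R'].T,2))
yaw=0.34
Y=np.array([-np.sin(yaw),np.cos(yaw),0]);X=np.array([np.cos(yaw),np.sin(yaw),0])
Z=np.array([0,0,-1.])
# jaws along manifold x
for s in (1,-1):
    Rt=np.c_[Z,s*X,np.cross(Z,s*X)]
    for z in (0.45,.4):
        q=m.inverse_kinematics([0.57,-0.03,z],Rt); print(s,z,None if q is None else np.round(q,2))
    q=m.inverse_kinematics([0.63,-0.114,.09],Rt); print(s,'fin',None if q is None else np.round(q,2))
    Rw=np.c_[Z,s*Y,np.cross(Z,s*Y)]
    q=m.inverse_kinematics([0.63,-0.114,.15],Rw); print(s,'alt',None if q is None else np.round(q,2))
E
```

```text
[[-0.     0.286 -0.958]
 [ 0.    -0.958 -0.286]
 [-1.    -0.     0.   ]]
[[305.30004125   0.         321.65076444]
 [  0.         305.30004125 195.75645274]
 [  0.           0.           1.        ]] 0.020544589692580873
cam in tool [-0.144 -0.001 -0.065] [[ 0.   -0.26  0.97]
 [ 1.    0.    0.  ]
 [-0.    0.97  0.26]]
1 0.45 [-0.13  0.27  1.24 -0.    1.63 -0.47]
1 0.4 [-0.13  0.28  1.34 -0.    1.52 -0.47]
1 fin [-0.25  0.67  1.51 -0.    0.96 -0.59]
1 alt [-0.25  0.6   1.47 -0.    1.07 -2.16]
-1 0.45 [-0.13  0.27  1.24 -0.    1.63  2.67]
-1 0.4 [-0.13  0.28  1.34 -0.    1.52  2.67]
-1 fin [-0.25  0.67  1.51 -0.    0.96  2.55]
-1 alt [-0.25  0.6   1.47 -0.    1.07  0.98]
```

```bash
python3 - <<'E'
from h import *
yaw=0.34
Y=np.array([-np.sin(yaw),np.cos(yaw),0]);X=np.array([np.cos(yaw),np.sin(yaw),0]);Z=np.array([0,0,-1.])
m.move_ptp([0.57,-0.0,0.36],np.c_[Z,X,np.cross(Z,X)])
c=m.get_calibration('wrist'); np.savez('pics/w1cal.npz',K=c['camera_matrix'],k1=c['k1'],R=c['R'],t=c['t'])
snap('wrist','w1.png')
for n in ['manifold','module_fin','module_face','handle_grip','wheel_axis','spinner','dock','vial','tin','wrench']:
    print(n,[(np.round(r['at'],3).tolist(),round(r['confidence'],2)) for r in m.look_for('wrist',n)][:2])
print(m.current_time(), m.current_ee_pos(), m.current_force())
E
```

```text
manifold [([0.577, 0.018, 0.077], 0.75)]
module_fin [([0.633, -0.1, 0.067], 0.96)]
module_face [([0.625, -0.107, 0.069], 0.96)]
handle_grip []
wheel_axis [([0.57, 0.049, 0.108], 0.81)]
spinner [([0.6, 0.074, 0.165], 0.63)]
dock [([0.582, 0.024, 0.072], 0.96)]
vial [([0.734, -0.044, 0.023], 0.74)]
tin [([0.471, -0.062, 0.03], 0.78)]
wrench [([0.779, -0.015, 0.004], 0.87), ([0.633, -0.105, 0.067], 0.5)]
4.475 [ 5.69981379e-01 -2.10943056e-05  3.59995671e-01] [ 0.46957632  0.05986083 -0.08957466]
```

View pics/w1.png

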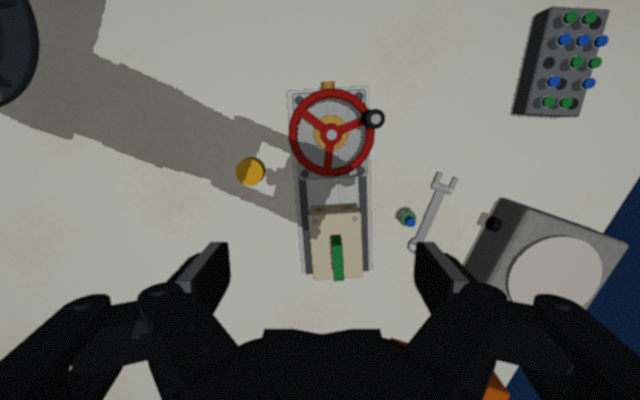

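The wrist picture shows the wheel at about (332,132) with its handle at (373,118). The fin is at (337,258), and the rails run nearly vertically. I'll fit the geometry from the depth data.

```bash
cat >> h.py <<'E'
def cloud(cal,d):
    K=np.asarray(cal['K']);k1=float(cal['k1']);R=np.asarray(cal['R']);t=np.asarray(cal['t'])
    v,u=np.mgrid[0:400,0:640].astype(float)
    n=cv2.undistortPoints(np.stack([u.ravel(),v.ravel()],1).reshape(-1,1,2),K,np.array([k1,0,0,0])).reshape(400,640,2)
    P=np.concatenate([n*d[...,None],d[...,None]],2)
    return (P-t)@R
E
cat > fit.py <<'E'
import numpy as np,cv2,sys
sys.argv
from scipy.optimize import least_squares
from h import cloud
f=sys.argv[1]
cal=np.load(f'pics/{f}cal.npz');d=np.load(f'pics/{f}.npy');p=cv2.imread(f'pics/{f}.png')[...,::-1].astype(int)
W=cloud(cal,d);r,g,b=p[...,0],p[...,1],p[...,2]
reg=(np.hypot(W[...,0]-.6,W[...,1]+.03)<.22)&(d>0)
print('bench z',np.median(W[...,2][reg&(W[...,2]<.01)]))
red=reg&(r>100)&(g<60)&(b<60)&(W[...,2]>.08)
P=W[red];print('red',len(P),np.percentile(P[:,2],[5,50,95]))
s=least_squares(lambda q:np.minimum(np.hypot(P[:,0]-q[0],P[:,1]-q[1])-.05,.02),[.57,.05],loss='soft_l1',f_scale=.004);print('wheel axis',s.x)
ax=s.x
gr=reg&(g>r+25)&(g>b+15)&(W[...,2]>.07);G=W[gr];print('fin',len(G),G.mean(0),np.percentile(G[:,2],[5,95]),cv2.minAreaRect((G[:,:2]*1000).astype(np.float32)))
h=reg&(W[...,2]>.125);H=W[h];H=H[np.hypot(H[:,0]-ax[0],H[:,1]-ax[1])<.08];print('handle',len(H))
T=H[H[:,2]>.155];print('handle top',T.mean(0),len(T),cv2.minEnclosingCircle((T[:,:2]*1000).astype(np.float32)))
bt=reg&(abs(W[...,2]-.067)<.004)&(r>110)&(r-b>12)&(r-g<45)
B=W[bt];B=B[np.hypot(B[:,0]-.63,B[:,1]+.1)<.1];print('module top',len(B),cv2.minAreaRect((B[:,:2]*1000).astype(np.float32)))
for z0,tol in((.012,.004),(.024,.004)):
    D=W[reg&(abs(W[...,2]-z0)<tol)];D=D[np.hypot(D[:,0]-.59,D[:,1]+.01)<.19];print('z',z0,len(D),cv2.minAreaRect((D[:,:2]*1000).astype(np.float32)))
E
python3 fit.py w1
```

```text
bench z 0.0009541428194433593
red 1680 [0.10766378 0.11007968 0.11186481]
wheel axis [0.56759674 0.04051722]
fin 419 [ 0.63423394 -0.11790552  0.10913966] [0.08911244 0.11305502] ((636.07666015625, -122.47578430175781), (14.095512390136719, 55.56418228149414), 23.48527717590332)
handle 50519
handle top [0.57378338 0.01285853 0.43551955] 50458 ((570.0529174804688, 23.572418212890625), 72.7666244506836)
module top 2529 ((634.8013305664062, -118.39229583740234), (79.38456726074219, 109.2772216796875), 23.35374641418457)
z 0.012 2842 ((604.8933715820312, -40.040802001953125), (285.22003173828125, 316.1333923339844), 62.44243621826172)
z 0.024 1636 ((607.5846557617188, -106.0246810913086), (299.2138977050781, 183.89031982421875), 10.568376541137695)
```

```bash
sed -i 's/h=reg&(W\[...,2\]>.125)/h=reg\&(W[...,2]>.125)\&(W[...,2]<.2)/' fit.py; cat >> fit.py <<'E'
T=H[H[:,2]>.155]; S=H[(H[:,2]<.155)]; print(len(T),len(S),np.percentile(H[:,2],[5,50,95]))
# yaw/rail fit from edges: rail points z~.024 in module region
yaw=np.deg2rad(23.4);X=np.array([np.cos(yaw),np.sin(yaw)]);Y=np.array([-X[1],X[0]])
rel=W[...,:2]-ax;a=rel@X;c=rel@Y
for lo,hi in((-.07,-.1),(-.1,-.13),(-.13,-.16),(-.16,-.19),(-.19,-.22)):
    s=reg&(c<lo)&(c>hi)&(W[...,2]>.008)&(abs(a)<.075)
    q=s&(W[...,2]>.02)&(W[...,2]<.03)
    aa=a[q];print(lo,'deck edges',np.percentile(a[s],[1,99]),'rails L',np.median(aa[aa<-.03]),'R',np.median(aa[aa>.03]),len(aa))
th=np.arctan2(*( (T[:,:2].mean(0)-ax)@np.c_[Y,X])); print('handle ang in manifold deg',np.rad2deg(th),np.linalg.norm(T[:,:2].mean(0)-ax))
E
python3 fit.py w1
```

```text
bench z 0.0009541428194433593
red 1680 [0.10766378 0.11007968 0.11186481]
wheel axis [0.56759674 0.04051722]
fin 419 [ 0.63423394 -0.11790552  0.10913966] [0.08911244 0.11305502] ((636.07666015625, -122.47578430175781), (14.095512390136719, 55.56418228149414), 23.48527717590332)
handle 389
handle top [0.60292236 0.07584595 0.16297854] 328 ((603.4121704101562, 75.98245239257812), 10.900911331176758)
module top 2529 ((634.8013305664062, -118.39229583740234), (79.38456726074219, 109.2772216796875), 23.35374641418457)
z 0.012 2842 ((604.8933715820312, -40.040802001953125), (285.22003173828125, 316.1333923339844), 62.44243621826172)
z 0.024 1636 ((607.5846557617188, -106.0246810913086), (299.2138977050781, 183.89031982421875), 10.568376541137695)
328 61 [0.13485177 0.16281605 0.16492651]
-0.07 deck edges [-0.06233733  0.06158935] rails L -0.04970659191483577 R 0.04838788908083652 263
-0.1 deck edges [-0.06196403  0.05967615] rails L -0.04938856808198017 R 0.047388392719882905 346
-0.13 deck edges [-0.06235659  0.05982439] rails L -0.05030763873052212 R 0.04847033607430239 240
-0.16 deck edges [-0.06291375  0.05961217] rails L -0.050949244696106795 R 0.04784864907766729 214
-0.19 deck edges [-0.06314335  0.06009642] rails L -0.0509165054498659 R 0.04790764814896059 209
handle ang in manifold deg 21.602516917766714 0.04996016950677895
```

Fits: yaw is about 23.5° and the axis is near (0.567, 0.040). The handle sits at 21.6° in the manifold frame, so the wheel is about 0.56 turns open. The module gap is about 52 mm. Next I grip the fin and slide the module.

```bash
cat >> h.py <<'E'
yaw=np.deg2rad(23.5);X=np.array([np.cos(yaw),np.sin(yaw),0]);Y=np.array([-np.sin(yaw),np.cos(yaw),0]);Z=np.array([0,0,-1.])
RT=np.c_[Z,X,np.cross(Z,X)]
AX=np.array([0.5668,0.0401,0]);ORG=AX-.065*Y
def mf(p): r=np.asarray(p)-ORG; return np.round([r@X,r@Y,r[2]],4)
def fm():
    f=m.current_force(); return np.round([f@X,f@Y,f[2]],1)
E
python3 - <<'E'
from h import *
F=np.array([.6361,-.1225,0]); print(mf(F))
m.move_ptp(F+[0,0,.17],RT)
m.move_l(F+[0,0,.077],max_speed=.1); print(fm())
m.set_gripper(0.0,30); print(m.current_grip_width(),fm(),m.current_time())
p=m.current_ee_pos()
s=-.060-mf(F)[1]; print('travel',s)
m.move_l(p+Y*(s-.006),max_speed=.06); print(mf(m.current_ee_pos()),fm())
base=fm()
for k in range(12):
    e=p+Y*(s-.006+.0015*(k+1)); m.move_l(e,max_speed=.03); f=fm(); print(k,mf(m.current_ee_pos()),mf(e)[1],f)
    if abs(f[1]-base[1])>12: break
m.dwell(.3); print(mf(m.current_ee_pos()),fm(),m.current_time())
E
```

```text
[-0.0013 -0.1117  0.    ]
[ 0.4 -0.3 -0.1]
0.18009697847401157 [0.6 0.4 0.1] 7.125
travel 0.051699999999999996
[-0.0011 -0.0656  0.0771] [1.2 3.8 1.9]
0 [-0.0011 -0.0648  0.077 ] -0.0646 [0.8 0.4 0.2]
1 [-0.0012 -0.0633  0.0771] -0.0631 [ 0.3 -2.4 -0.3]
2 [-0.0012 -0.0615  0.0771] -0.0616 [-0.  -1.4  0.3]
3 [-0.0012 -0.0599  0.0771] -0.0601 [-0.2 -1.9  0.6]
4 [-0.0012 -0.0584  0.077 ] -0.0586 [ 0.1 -0.7 -0.2]
5 [-0.0012 -0.0573  0.0771] -0.0571 [ 0.2 -4.  -1.3]
6 [-0.0014 -0.057   0.0773] -0.0556 [ -4.  -11.6  -1.5]
[-0.0013 -0.057   0.0773] [ -3.  -10.7  -1. ] 10.0833
```

Contact came at about y=-0.057. I'll press slightly harder, release, and check with the camera.

```bash
python3 - <<'E'
from h import *
p=m.current_ee_pos()
m.move_l(p+Y*.0035,max_speed=.03); m.dwell(.2); print(mf(m.current_ee_pos()),fm())
m.move_l(p+Y*.0003,max_speed=.03); print(fm())
m.set_gripper(1.0); print(mf(m.current_ee_pos()),fm())
q=m.current_ee_pos(); q[2]=.2; m.move_l(q,max_speed=.2)
m.move_ptp(AX-.05*Y+[0,0,.36],RT)
c=m.get_calibration('wrist'); np.savez('pics/w2cal.npz',K=c['camera_matrix'],k1=c['k1'],R=c['R'],t=c['t'])
snap('wrist','w2.png');print(m.current_time())
E
python3 fit.py w2
python3 - <<'E'
import cv2
a=cv2.imread('pics/w2.png')[60:320,230:450];cv2.imwrite('pics/w2z.png',cv2.resize(a,None,fx=2.3,fy=2.3,interpolation=2))
E
```

```text
[-0.0014 -0.0561  0.078 ] [ -5.  -16.7   0.9]
[-1.8 -4.   2. ]
[-0.0013 -0.0566  0.0773] [ 0.   0.5 -0.9]
13.0167
bench z 0.0009633935952313893
red 1774 [0.10766647 0.11006492 0.1118246 ]
wheel axis [0.56777484 0.0411657 ]
fin 415 [ 0.61321118 -0.07029315  0.11038529] [0.096855   0.11317774] ((614.2947998046875, -72.92118835449219), (12.33530330657959, 54.988685607910156), 23.739116668701172)
handle 382
handle top [0.60303815 0.07580109 0.16301975] 334 ((603.3654174804688, 75.79279327392578), 10.789077758789062)
module top 1121 ((617.762451171875, -79.33244323730469), (78.43869018554688, 85.27458190917969), 22.814664840698242)
z 0.012 2657 ((623.738525390625, -17.994064331054688), (278.31268310546875, 321.80303955078125), 42.57110595703125)
z 0.024 1587 ((586.322509765625, -85.10800170898438), (197.17501831054688, 278.8678283691406), 70.56301879882812)
334 48 [0.13835368 0.16285547 0.16495419]
-0.07 deck edges [-0.06222028  0.06002859] rails L -0.05130094710761837 R 0.04748592442915445 244
-0.1 deck edges [-0.06289441  0.06011068] rails L -0.05094298502957701 R 0.046904047191494574 249
-0.13 deck edges [-0.06400938  0.06008627] rails L -0.05146592563917485 R 0.04717330455631756 222
-0.16 deck edges [-0.06325155  0.05970694] rails L -0.051757615940957284 R 0.04681631002507856 237
-0.19 deck edges [-0.06397937  0.05936889] rails L -0.050734658595562754 R 0.04599463631691668 240
handle ang in manifold deg 21.0853023086034 0.04942783615104685
```

View pics/w2z.png

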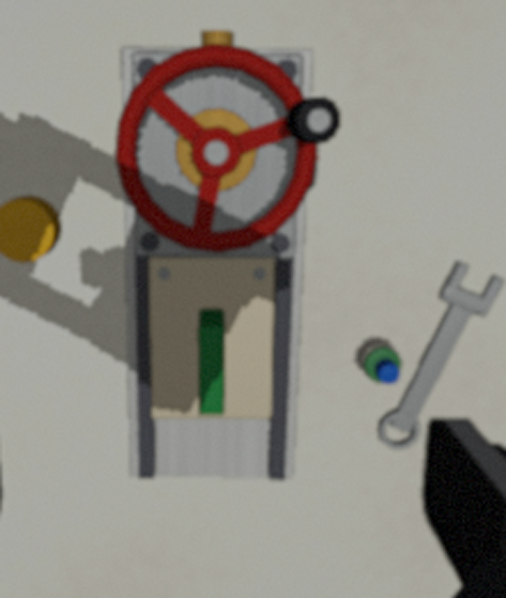

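The module appears to butt the block, with the seam at about (215,255) in the zoom. I'll check the depth profile across the seam for a gap.

```bash
python3 - <<'E'
from h import *
cal=np.load('pics/w2cal.npz');d=np.load('pics/w2.npy');p=cv2.imread('pics/w2.png')
W=cloud(cal,d);rel=W-ORG;a=rel@X;c=rel@Y
print(-(cal['R'].T@cal['t']-0)-ORG, mf(-cal['R'].T@cal['t']))
for u in (300,315,330,345):
    print(u,[(v,round(c[v,u]*1000,1),round(W[v,u,2]*1000,1),int(p[v,u].sum())) for v in range(164,180)])
E
```

```text
[-0.03266049  0.07368138  0.5013289 ] [-0.0006  0.0806  0.5013]
300 [(164, np.float64(12.8), np.float64(72.8), 212), (165, np.float64(11.6), np.float64(74.2), 218), (166, np.float64(10.1), np.float64(73.5), 217), (167, np.float64(8.5), np.float64(72.7), 229), (168, np.float64(7.2), np.float64(73.2), 230), (169, np.float64(5.7), np.float64(73.0), 223), (170, np.float64(4.1), np.float64(71.9), 198), (171, np.float64(1.2), np.float64(64.2), 201), (172, np.float64(0.0), np.float64(65.6), 235), (173, np.float64(-1.2), np.float64(66.7), 261), (174, np.float64(-2.7), np.float64(66.5), 274), (175, np.float64(-3.8), np.float64(68.4), 266), (176, np.float64(-5.0), np.float64(69.8), 242), (177, np.float64(-6.9), np.float64(67.8), 229), (178, np.float64(-8.0), np.float64(69.5), 236), (179, np.float64(-9.7), np.float64(68.4), 230)]
315 [(164, np.float64(19.0), np.float64(111.8), 101), (165, np.float64(17.6), np.float64(111.3), 98), (166, np.float64(16.3), np.float64(110.8), 76), (167, np.float64(14.9), np.float64(110.3), 108), (168, np.float64(12.9), np.float64(106.3), 152), (169, np.float64(6.0)
[... 1340 characters left out ...]
64(11.6), np.float64(73.5), 248), (166, np.float64(10.2), np.float64(73.4), 241), (167, np.float64(8.6), np.float64(72.9), 231), (168, np.float64(7.3), np.float64(73.5), 228), (169, np.float64(5.7), np.float64(72.3), 229), (170, np.float64(4.2), np.float64(71.9), 223), (171, np.float64(2.9), np.float64(72.8), 223), (172, np.float64(0.5), np.float64(67.6), 239), (173, np.float64(-1.2), np.float64(66.3), 264), (174, np.float64(-2.3), np.float64(68.5), 271), (175, np.float64(-3.8), np.float64(68.2), 272), (176, np.float64(-5.4), np.float64(67.4), 267), (177, np.float64(-6.8), np.float64(67.8), 264), (178, np.float64(80.6), np.float64(501.3), 257), (179, np.float64(-9.6), np.float64(68.7), 259)]
```

No gap: the block top (about 73 mm) drops straight to the module top (about 67 mm), with no deck visible between them. Next I grip the handle and close the valve.

```bash
cat >> h.py <<'E'
AX2=AX+.0012*Y
def hp(phi,z=.120,r=.050): a=np.pi+phi; return AX2+r*(np.cos(a)*X+np.sin(a)*Y)+[0,0,z]
def phi_of(p): r=np.asarray(p)-AX2; return np.arctan2(r@Y,r@X)+np.pi, np.hypot(r@X,r@Y)
def polar():
    p=m.current_ee_pos(); ph,r=phi_of(p); f=m.current_force(); a=np.pi+ph
    er=np.cos(a)*X+np.sin(a)*Y; et=-np.sin(a)*X+np.cos(a)*Y
    return round(ph,3),round(r,4),'Fr %.1f Ft %.1f Fz %.1f'%(f@er,f@et,f[2])
def arc(a,b,n,sp,every=4):
    for i,x in enumerate(np.linspace(a,b,n+1)[1:]):
        m.move_l(hp(x),max_speed=sp)
        if i%every==every-1: print(round(x,3),*polar())
        f=m.current_force()
        if np.linalg.norm(f)>35: print('FORCE',x,f); break
E
python3 - <<'E'
from h import *
H=np.array([.6031,.0758,0]); print('phi',phi_of(H))
m.move_ptp(H+[0,0,.22],RT)
m.move_l(H+[0,0,.120],max_speed=.12); print(fm())
m.set_gripper(0,60); print(m.current_grip_width(),fm(),m.current_time(),polar())
ph=polar()[0]
arc(ph,ph-.7,4,.05,1)
print(m.current_time())
snap('wrist','w3.png')
E
```

```text
phi (np.float64(3.486320724921598), np.float64(0.0504953989162523))
[-0.9 -0.3 -0.7]
0.24651549729022204 [4.  1.3 1.8] 15.3 (np.float64(3.481), np.float64(0.0513), 'Fr 4.2 Ft -0.1 Fz 1.8')
3.306 3.294 0.0512 Fr 8.5 Ft -1.4 Fz 0.3
3.131 3.118 0.0512 Fr 6.4 Ft -1.7 Fz -1.0
2.956 2.944 0.0511 Fr 7.4 Ft -0.9 Fz -0.3
2.781 2.769 0.0511 Fr 6.4 Ft -1.9 Fz 0.8
16.6083
```

View pics/w3.png

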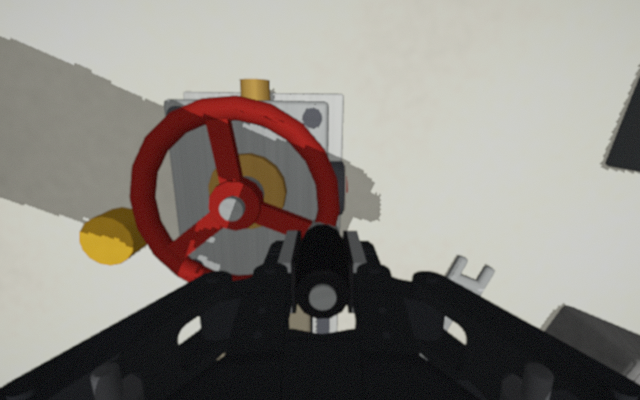

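The handle is held between the pads at about (322,270), and the wheel follows it with only a few newtons. I'll continue to the stop.

```bash
python3 - <<'E'
from h import *
arc(2.781,.12,15,.06,3)
for x in np.arange(.08,-.2,-.04):
    m.move_l(hp(x),max_speed=.03); s=polar(); print(round(x,2),*s)
    if abs(m.current_force()@Y)>14: break
m.dwell(.4); print(polar(),fm(),m.current_time())
E
```

```text
2.249 2.245 0.0505 Fr 4.9 Ft -1.9 Fz 4.2
1.717 1.707 0.0499 Fr 3.1 Ft -1.7 Fz 7.6
1.184 1.163 0.0493 Fr -3.3 Ft -1.7 Fz 9.5
0.652 0.634 0.049 Fr -9.7 Ft -1.2 Fz 5.8
0.12 0.11 0.0488 Fr -10.9 Ft -1.5 Fz 1.0
0.08 0.075 0.0488 Fr -11.2 Ft -1.0 Fz 2.0
0.04 0.036 0.0489 Fr -10.7 Ft 0.3 Fz 2.8
0.0 6.28 0.0489 Fr -11.6 Ft -0.6 Fz 0.8
-0.04 6.263 0.0488 Fr -9.8 Ft 7.7 Fz -0.1
-0.08 6.257 0.0488 Fr -8.1 Ft 21.1 Fz -2.9
(np.float64(6.257), np.float64(0.0488), 'Fr -7.2 Ft 21.1 Fz -4.0') [  6.7 -21.3  -4. ] 22.8083
```

The stop is confirmed: tangential force rose to 21 N at phi ≈ -0.02. I'll shift the centre by 1.2 mm along +X and back off two turns.

```bash
cat >> h.py <<'E'
AX2=AX2+.0012*X
E
python3 - <<'E'
from h import *
arc(-.02,4*np.pi-.02,64,.07,6)
m.dwell(.5); print(polar(),fm(),m.current_grip_width(),m.current_time(),m.current_joint_vel().round(3))
snap('wrist','w4.png');snap('top','t4.png');snap('scene','s4.png')
for n in ['vial','tin','wrench','beaker']: print(n,[(np.round(r['at'],3).tolist(),round(r['confidence'],2)) for r in m.look_for('top',n)][:2])
E
```

```text
1.158 1.155 0.0498 Fr -0.7 Ft 2.1 Fz 8.6
2.336 2.342 0.0499 Fr 3.1 Ft 1.7 Fz 6.1
3.514 3.534 0.0501 Fr 3.5 Ft 1.5 Fz 7.2
4.692 4.713 0.0503 Fr -1.9 Ft 2.3 Fz 10.1
5.87 5.877 0.0501 Fr -3.8 Ft 1.2 Fz 6.7
7.049 0.763 0.0498 Fr -2.1 Ft 1.4 Fz 8.3
8.227 1.947 0.0498 Fr 2.4 Ft 1.9 Fz 7.6
9.405 3.139 0.0501 Fr 4.0 Ft 1.3 Fz 6.9
10.583 4.322 0.0503 Fr 1.4 Ft 1.4 Fz 10.6
11.761 5.488 0.0502 Fr -3.2 Ft 1.5 Fz 8.4
(np.float64(6.262), np.float64(0.0499), 'Fr -2.9 Ft 1.2 Fz 6.7') [ 2.9 -1.2  6.7] 0.23502180589246538 42.0167 [-0.     0.001 -0.001  0.001  0.001 -0.001]
vial [([0.735, -0.053, 0.029], 0.38)]
tin []
wrench [([0.78, -0.026, 0.007], 0.86)]
beaker [([0.45, -0.414, 0.047], 0.83)]
```

View pics/w4.png

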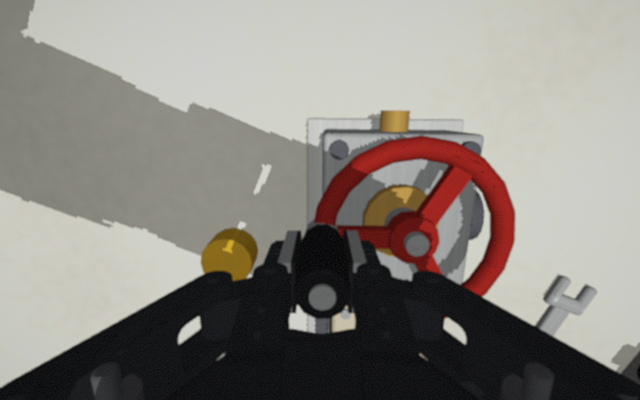

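View pics/s4.png

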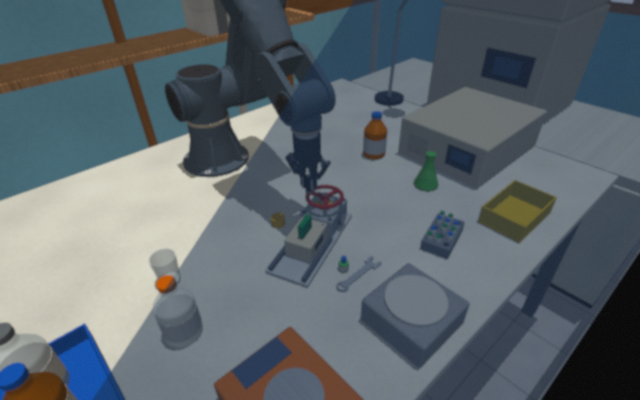

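The wheel's handle is on the manifold's -x side with the pads around it at about (322,270). The module is still against the block, and the vial, spanner and tin look in place. Handing in.

```bash
python3 - <<'E'
from h import *
m.sign_off(); print(m.current_time())
E
```

```text
the job is handed in; nothing more can be done
the job is handed in; nothing more can be done
```

The job is handed in, at about 42 s of the 72 s allowed; no verdict is reported.

- **Module:** I gripped the fin and slid the module about 52 mm until it met the block, with the push building to 17 N. A depth profile taken after I let go showed no gap at the seam. I did not repeat that check after turning the wheel, but the last scene picture shows the module still against the block.
- **Wheel:** it started about 0.56 turns open. I turned it clockwise onto its stop, where the tangential force rose from about 2 N to 21 N. I then backed it off two turns counter-clockwise, measured from that contact, and the arm's position matched that target to within 0.01 rad.
- **Grip:** the gripper is still closed on the spinner handle at 60 N effort, with the opening reading 0.235, and the arm is at rest.
- **Disagreements:** contact came about 2.7 mm further along the rails than my first picture fit predicted. The wheel centre was also about 1.2 mm off, and I corrected it before backing off.
- **Bystanders:** the network found the vial, spanner and beaker within about 5 mm of their starting places. It missed the tin in the last top view, but the wrist and scene pictures show the tin in place. I did not recheck the bottles or flask with the network, and the arm stayed well away from them.

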